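# Reagent bottles back in the rack by size

### The arm

A 6-joint arm with a two-finger parallel gripper is mounted at the origin on the work surface. World frame = base frame: x ahead of the robot, y to its left, z up, the work surface at z = 0. Lengths are in mm, angles in degrees, forces in N, time in s.
With the tool pointing down it reaches from about 350 to 850 mm from the base axis. Payload 8.1 kg.
Tool frame: the origin (TCP) lies between the finger pads; the fingertips stand 22 mm ahead of it and the grasp point (between the pads) lies 3 mm ahead of it; z points along the fingers, y is the line along which they close (so a half turn about z gives the same grasp; the last joint's range is limited). The gripper opens to 85 mm and grips with 20 to 120 N. Pads are 22 mm wide; open, the fingers measure 114 mm over their backs; the gripper's body (76 mm by 85 mm) begins 54 mm behind the grasp point. The pads swing forward as they close: fully open they stand 13 mm farther back than shut.
Start: joints at [63.862, 7.471, 85.268, -0, 87.261, -4.893], TCP at [217.396, 559.236, 233.292] pointing down, gripper open.
Joint ranges: [-169.43, 169.43], [-51.17, 129.36], [1.28, 143.12], [-76.62, 256.62], [0, 156.53], [-152.29, 152.29]. Speed limits (degrees/s): [136.94, 136.94, 159.86, 180, 180, 180].

### API

Orientations are given as [roll, pitch, yaw] about the fixed x, y, z axes, in that order (R = Rz(yaw) Ry(pitch) Rx(roll)).
In Python, from bench import r, vision gives the robot as it stands.
- The arm moves only by the tool step_arm, never from a script. Its argument "targets" is a list that holds one entry, the list of rows, each a list of 6 numbers: the shift along the world's x, y, z in mm, then the turn, a rotation vector about the world's x, y, z in rad. In form: [[[x, y, z, rx, ry, rz], ...]]. A call has 1 to 12 rows; each row is the pose to reach, as a shift and turn from the pose commanded when the call began; what a row does not reach only later rows make up. A row lasts 1/12 s, in which the tool goes at most 41.7 mm and 7.16 degrees, less where a joint would pass 70% of its speed; a pose out of reach is approached as far as the arm can. A call with a gripper value outside its range is refused whole. "fingers" is the gripper's target within -1 to 1 (shut at 1, half-way at 0, fully open at -1), set as the call begins (left out, the last holds). The fingers move at their own pace and stop on an object; "newtons" is the grip in N (left out, the last holds). Time passes only in rows, so rows that repeat a pose let the fingers close. It gives the time, the measured TCP pose, the force, the opening and the grip force at its end, in the units of the state.
- r.sense(): the state, without advancing time (a new reading comes with each control period).
- vision.snapshot(name): name is "side" or "top" or "wrist"; returns a dict with "img" (400x640x3 uint8, blue, green, red), "mtx" (3x3 intrinsics, pixels), "eye" and "attitude" of the camera in the world. Camera axes: x right, y up, looking along -z (the intrinsics and any distortion apply to the point x, -y, -z); pixel columns grow to the right and rows downward; lengths in mm; the calibration is good to about 2 mm. A picture is of the moment at which its call begins. There is no depth.
- r.hand_in(): hands the job in; it is judged then, once.
The state is a dict: "time": time; "joint_pos": joint angles; "qd": joint speeds; "joint_efforts": joint torques, N m; "tool_pos": TCP position; "tcp_rot": TCP orientation; "ft_force": force on the tool from outside, world axes, zero at the start; "wrist_torque": the same for the moment, N m; "finger_gap": finger opening in mm; "grip_force": force on a finger pad.
Only numpy, scipy, OpenCV 4.12 (cv2) and the standard library are available. Lean on these libraries where they do the work, as an engineer would, in place of code of your own. Each camera call takes 0.05 s, during which the arm holds its last target. There are 200 camera calls.

### The job

Put the four amber reagent bottles back into the white bottle rack, one standing upright in each cup, in order of size: the smallest in the cup next to the blue ice bucket, each next cup holding the next larger, the largest at the other end. They are full glass bottles, so keep them upright and set each one gently down on the floor of its cup, not dropped, and do not push the green tube block that stands among them.

Things in the scene. Friction and masses are not known exactly. Their poses are not given: they have to be found in the camera images.
- bottle_30: smallest bottle (30 ml): round amber glass bottle with blank white label band and black screw cap, 33 mm diameter, 79 mm high with cap; straight wall from the underside up to 50 mm, then sloping shoulder, cap 20 mm diameter on the top 16 mm. 45 to 90 g. Origin: centre of the underside, z up along the bottle. Starts standing on the bench.
- bottle_60: second smallest bottle (60 ml), same make: 39 mm diameter, 94 mm high with cap; straight wall up to 63 mm, cap 22 mm diameter on the top 16 mm. 85 to 165 g. Origin: centre of the underside, z up.
- bottle_125: second largest bottle (125 ml), same make: 48 mm diameter, 112 mm high with cap; straight wall up to 78 mm, cap 24 mm diameter on the top 16 mm. 160 to 320 g. Origin: centre of the underside, z up.
- bottle_250: largest bottle (250 ml), same make: 62 mm diameter, 137 mm high with cap; straight wall up to 99 mm, cap 28 mm diameter on the top 16 mm. 300 to 590 g. Origin: centre of the underside, z up.
- cup_1: end cup of the bottle rack: a white base 105 x 404 mm fixed to the bench beyond the bottles, with four equal round cups, dark inside, in one row, 96 mm apart, cup_1 to cup_4 along +y. Cup: inside diameter 82 mm, outside 87 mm, rim 15 mm above its floor. Origin: centre of the cup's floor, 11 mm above the bench; x across the row (away from the robot), y along it towards cup_4, z up.
- cup_2: second cup of the rack, next to cup_1; same size, origin and axes.
- cup_3: third cup of the rack; same size, origin and axes.
- cup_4: other end cup of the rack; same size, origin and axes.
- ice_bucket: round blue ice bucket with closed lid and knob, 160 mm diameter, 138 mm high, fixed, just beyond one end of the rack, about 165 mm from the end cup: beside cup_1 on some starts, beside cup_4 on others (at the other end stands a glass jar of pipette tips, 110 mm diameter, 150 mm high). Origin: centre of the underside.
- tube_block: green block of small white-capped tubes, 66 x 54 mm and 37 mm high, 0.3 kg, loose, standing among the bottles; to be left where it is. Origin: centre of the underside, x along its long side.

How it is judged:
By the outcome, as a careful person would: the job done as asked, in the order asked, and still so for the second after the job is handed in, with the robot touching nothing.
It also fails if it takes over 102 s, if anything falls off the work surface, if the arm or the gripper's body presses on something with over 40 N, if the wrist force passes 120 N, or if a joint passes its speed limit or range.

## Working session

There is one attempt and no reset: what is moved stays moved. The work goes in short steps, Python scripts to look and compute and a tool call to move; the robot and the scene stay as the last step left them, time stands still between calls to the robot, and variables do not carry over. Pictures are saved under pics/ and viewed, at most 14 in all, crops included, and the job is handed in when it is done.

Besides the shell and the picture viewer there is one more tool, called after ">>>" as name(argument=value, ...), one argument or row to a line, values as JSON. step_arm: Moves the arm, as the interface text tells. Its arguments: {"type":"object","properties":{"targets":{"type":"array"},"fingers":{"type":"number"},"newtons":{"type":"number"}},"required":["targets"]}

```bash
mkdir -p pics; ls
python3 - <<'E'
from bench import r, vision
import cv2
print(r.sense())
for n in ("top","side"):
    s=vision.snapshot(n); cv2.imwrite(f"pics/{n}0.png",s["img"]); print(n,{k:v for k,v in s.items() if k!="img"})
E
```

```text
pics
{'time': 0.0, 'joint_pos': array([ 6.38602439e+01,  7.51620196e+00,  8.53289254e+01, -8.38120335e-04,
        8.72612016e+01, -4.89364082e+00]), 'qd': array([ 0.02334632,  0.01809762, -0.05366115,  0.00130958,  0.02625282,
       -0.00055523]), 'joint_efforts': array([ 4.27404419e-03, -5.69403577e+01, -5.00546265e+01, -1.64990104e-05,
        1.47942145e-02, -3.68564315e-05]), 'tool_pos': array([217.17493327, 558.7348277 , 232.23641245]), 'tcp_rot': array([-1.79893987e+02, -8.23649494e-03,  1.58753918e+02]), 'ft_force': array([ 0.46275594,  0.4835583 , -1.02758693]), 'wrist_torque': array([-0.01195294,  0.05081623, -0.03282912]), 'grip_force': 0.0, 'finger_gap': 85.41085465735114}
top {'mtx': array([[512.75824493,   0.        , 327.68349628],
       [  0.        , 512.75824493, 201.9753597 ],
       [  0.        ,   0.        ,   1.        ]]), 'eye': array([ 408.83549532,    4.04239866, 1384.75040507]), 'attitude': array([  4.22322054,   0.57363833, -91.23181185])}
side {'mtx': array([[474.70467567,   0.        , 325.90705652],
       [  0.        , 474.70467567, 200.91306566],
       [  0.        ,   0.        ,   1.        ]]), 'eye': array([ 196.24799664, -787.34569092,  681.18967987]), 'attitude': array([ 53.01917543,   0.82784505, -22.04716472])}
```

View pics/top0.png

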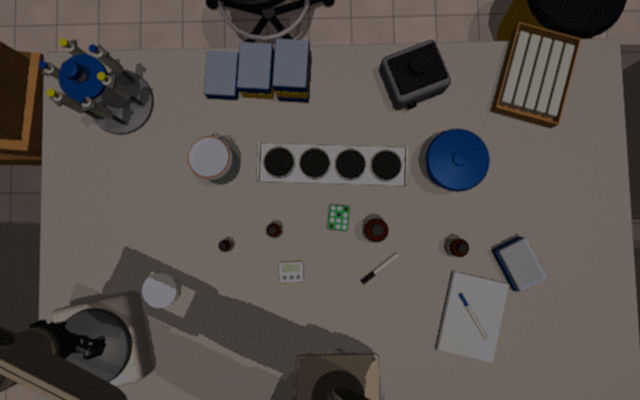

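View pics/side0.png

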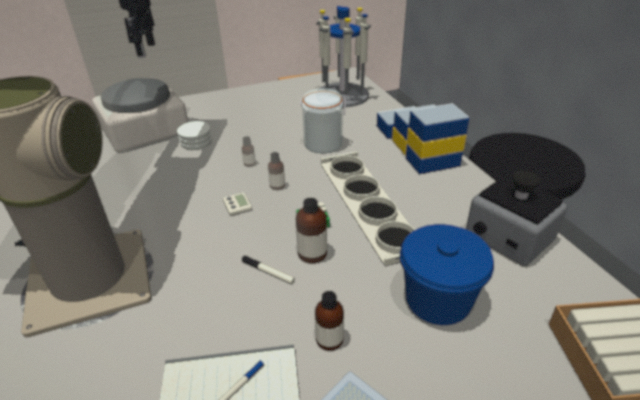

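Top view: bucket at (457,160) beside the right-hand cup (386,164), which is cup_1 at the -y end. Bottles: smallest (224,245), 60 ml (274,230), 250 ml (376,230) and 125 ml (459,247). The green block is at (339,217). I'll zoom in on the bottles and compute positions.

```bash
cat > h.py <<'E'
import numpy as np, cv2
from scipy.spatial.transform import Rotation as R
from bench import r, vision
def ray(s,u,v):
    p=cv2.undistortPoints(np.array([[[u,v]]],float),s["mtx"],None)[0,0]
    d=R.from_euler("xyz",s["attitude"],degrees=True).as_matrix()@np.array([p[0],-p[1],-1]); return s["eye"],d
def onplane(s,u,v,z):
    e,d=ray(s,u,v); return e+d*(z-e[2])/d[2]
def proj(s,P):
    M=R.from_euler("xyz",s["attitude"],degrees=True).as_matrix()
    q=M.T@(np.array(P)-s["eye"]); return s["mtx"][0,0]*q[0]/-q[2]+s["mtx"][0,2], -s["mtx"][1,1]*q[1]/-q[2]+s["mtx"][1,2]
def blobs(mask,amin=30):
    n,l,st,c=cv2.connectedComponentsWithStats(mask.astype(np.uint8))
    return [(c[i],st[i]) for i in range(1,n) if st[i,4]>=amin]
E
python3 - <<'E'
from h import *
s=vision.snapshot("top"); im=s["img"]
big=np.vstack([np.hstack([cv2.resize(im[v-25:v+25,u-25:u+25],(250,250),interpolation=cv2.INTER_CUBIC) for u,v in row]) for row in [[(224,245),(274,230),(339,217)],[(376,230),(459,247),(386,164)]]])
cv2.imwrite("pics/z.png",cv2.convertScaleAbs(big,alpha=2))
for (u,v,z) in [(386,164,26),(350,163,26),(314,162,26),(278,161,26)]:
    sub=im[v-22:v+22,u-22:u+22].max(2)<75
    b=max(blobs(sub),key=lambda t:t[1][4]); st=b[1]
    c=(u-22+st[0]+(st[2]-1)/2, v-22+st[1]+(st[3]-1)/2)
    print(c,st,onplane(s,*c,z).round(1))
g=im.astype(int); m=(g[...,1]>g[...,0]+20)&(g[...,1]>g[...,2]+20)
print([(c,onplane(s,*c,37).round(1)) for c,st in blobs(m)])
for n,u,v,zz,rr in [("30",224,245,79,17),("60",274,230,94,20),("250",376,230,137,31),("125",459,247,112,24)]:
    sub=g[v-20:v+20,u-20:u+20]
    dark=(sub.max(2)<60)|(sub[...,2]>sub[...,0]*1.6)
    b=max(blobs(dark,5),key=lambda t:t[1][4]); c=b[0]+[u-20,v-20]
    print(n,b[1],c.round(1),"at capz",onplane(s,*c,zz).round(1),"shoulderz",onplane(s,*c,zz-25).round(1))
E
```

```text
(np.float64(385.5), np.float64(165.0)) [  7   8  30  31 714] [ 604.9 -140.9   26. ]
(np.float64(349.5), np.float64(164.0)) [  7   8  30  31 712] [609.8 -45.   26. ]
(np.float64(314.5), np.float64(163.0)) [  8   8  30  31 711] [614.7  48.5  26. ]
(np.float64(278.5), np.float64(162.0)) [  8   8  30  31 713] [619.6 144.7  26. ]
[(array([338.39655172, 217.39310345]), array([467.4, -11.9,  37. ]))]
30 [ 15  14  15  13 149] [225.9 244.7] at capz [402.3 276.2  79. ] shoulderz [402.1 281.4  54. ]
60 [ 12  12  16  16 188] [273.9 229.5] at capz [438.  151.7  94. ] shoulderz [438.6 154.6  69. ]
250 [  7   7  25  25 506] [374.8 229.2] at capz [432.5 -98.5 137. ] shoulderz [ 432.9 -100.6  112. ]
125 [  5  11  25  19 384] [455.9 246.7] at capz [ 385.4 -299.1  112. ] shoulderz [ 384.9 -305.    87. ]
```

View pics/z.png

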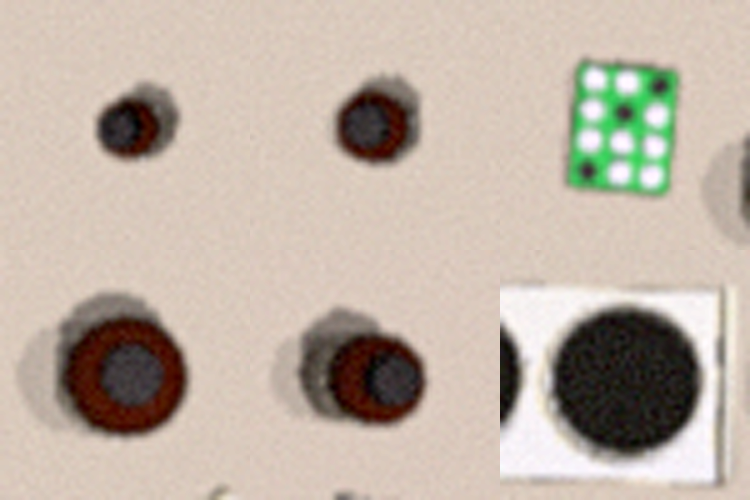

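The crops show the caps clearly; each cap-centre pixel is converted from the zoom in the next script, together with a triangulation from the side view.

Run:
```python
from h import *
s=vision.snapshot("top"); sd=vision.snapshot("side")
for n,u,v,z in [("30",223.4,244.9,79),("60",272.3,229.7,94),("250",376.9,229.5,137),("125",462.5,247.5,112)]:
    p=onplane(s,u,v,z); print(n,p.round(1),"side px of cap top",np.round(proj(sd,p),1),"base",np.round(proj(sd,[p[0],p[1],0]),1))
u,v=457.5,159.5; print("bucket",onplane(s,u,v,125).round(0))
crops=[]
for u,v in [(248,150),(276,170),(311,230),(329,320)]:
    crops.append(cv2.resize(sd["img"][v-38:v+38,u-38:u+38],(380,380)[:2] if 0 else (380,380),interpolation=cv2.INTER_CUBIC))
cv2.imwrite("pics/zs.png",cv2.convertScaleAbs(cv2.resize(np.vstack([np.hstack(crops[:2]),np.hstack(crops[2:])]),(600,600)),alpha=1.5))
```

```text
30 [402.  282.5  79. ] side px of cap top [247.1 138.7] base [250.5 164.7]
60 [437.6 155.8  94. ] side px of cap top [274.5 154.6] base [277.5 187. ]
250 [ 431.6 -103.5  137. ] side px of cap top [309.8 201.3] base [312.1 253.9]
125 [ 383.1 -315.3  112. ] side px of cap top [328.6 295.7] base [329.3 339.9]
bucket [ 600. -309.  125.]
```

View pics/zs.png

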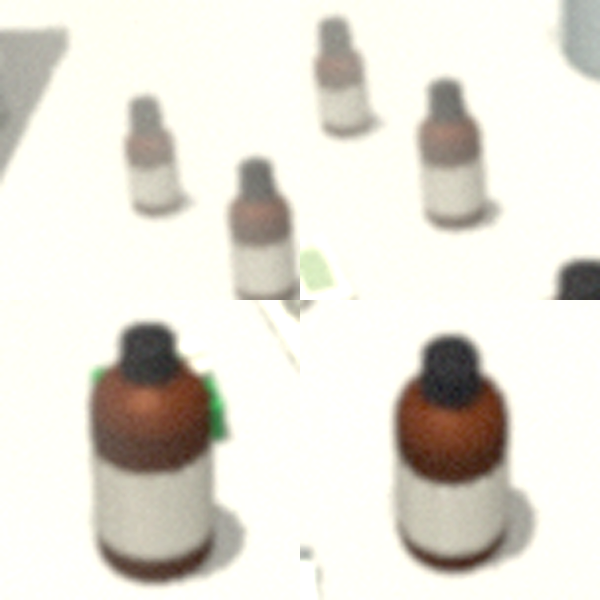

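The side view confirms the four cap positions to about 1–2 px. Next I hover over the 30 ml bottle.

>>> step_arm(
  targets=[
    [[15,-25,-5,0,0,-0.1],[33,-50,-10,0,0,-0.2],[50,-75,-15,0,0,-0.3],[67,-101,-20,0,0,-0.42],[84,-126,-26,0,0,-0.54],[101,-151,-31,0,0,-0.65],[118,-177,-36,0,0,-0.77],[135,-202,-42,0,0,-0.88],[152,-227,-47,0,0,-1.0],[168,-252,-52,0,0,-1.1],[185,-277,-58,0,0,-1.2],[185,-277,-58,0,0,-1.2]],
  ],
  fingers=-0.5,
  newtons=40,
)

```text
time: 1.25
tool_pos: [404.2, 278.1, 174.0]
tcp_rot: [-180.0, 0.2, 89.5]
ft_force: [-0.1, 0.0, 0.0]
finger_gap: 64.2
grip_force: 0.0
```

Run:
```python
from h import *
st=r.sense(); print({k:np.round(st[k],2) for k in("time","tool_pos","tcp_rot","finger_gap","ft_force")})
w=vision.snapshot("wrist"); cv2.imwrite("pics/w1.png",w["img"]); print(w["eye"],w["attitude"],w["mtx"][0])
print(proj(w,[402,282.5,79]),proj(w,[402,282.5,0]))
```

```text
{'time': np.float64(1.25), 'tool_pos': array([404.18, 278.1 , 174.03]), 'tcp_rot': array([-1.7998e+02,  1.5000e-01,  8.9450e+01]), 'finger_gap': np.float64(64.17), 'ft_force': array([-0.13,  0.02,  0.  ])}
[406.64297281 350.1140438  314.68838384] [-1.66046086e+01 -1.48323729e-02 -5.43222431e-01] [279.43079305   0.         320.29031887]
(np.float64(315.66026861430726), np.float64(197.69510158877426)) (np.float64(316.73477252906), np.float64(178.71376360552463))
```

View pics/w1.png

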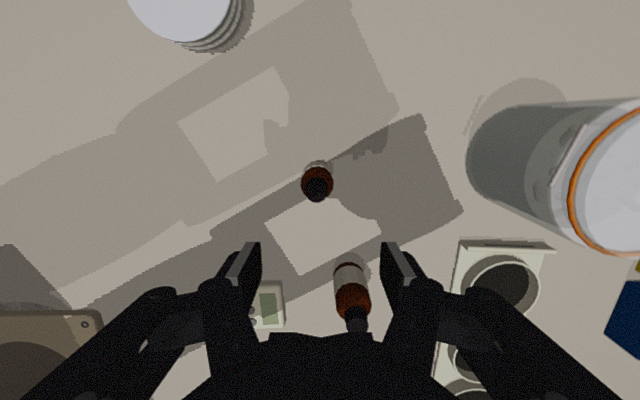

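The wrist view shows the 30 ml cap near (318,188), about 9 px from the prediction. The arm was still settling, so I measure again at rest.

>>> step_arm(
  targets=[
    [[0,0,0,0,0,0],[0,0,0,0,0,0]],
  ],
)

```text
time: 1.47
tool_pos: [402.1, 282.9, 175.5]
tcp_rot: [-180.0, -0.0, 90.1]
ft_force: [-0.6, -0.1, -0.3]
finger_gap: 63.9
grip_force: 0.0
```

```bash
cat >> h.py <<'E'
def bottle(z,P,name=None,half=45):
    """find cap near predicted P (z=cap top) in wrist image; return world xy from dark cap disc"""
    st=r.sense(); print({k:np.round(st[k],1) for k in("time","tool_pos","tcp_rot","finger_gap","ft_force")})
    w=vision.snapshot("wrist"); im=w["img"].astype(int)
    u,v=map(int,proj(w,P)); print("pred",u,v)
    u0,v0=max(u-half,0),max(v-half,0); sub=im[v0:v+half,u0:u+half]
    cap=(sub.max(2)<45)&(sub[...,2]<sub[...,0]+12)
    am=(sub[...,2]>sub[...,0]+25)
    for nm,m in(("cap",cap),("amber",am)):
        for c,s in blobs(m,40):
            c=(u0+s[0]+(s[2]-1)/2,v0+s[1]+(s[3]-1)/2); print(nm,np.round(c,1),s[2:],onplane(w,*c,z).round(1))
    if name: cv2.imwrite(name,cv2.resize(w["img"][v0:v+half,u0:u+half],(400,400),interpolation=cv2.INTER_CUBIC))
E
python3 - <<'E'
from h import *
bottle(79,[402,282.5,79],"pics/w2.png")
E
```

```text
{'time': np.float64(1.5), 'tool_pos': array([402.1, 282.9, 175.5]), 'tcp_rot': array([-180. ,   -0. ,   90.1]), 'finger_gap': np.float64(63.9), 'ft_force': array([-0.6, -0.1, -0.3])}
pred 318 202
cap [319. 194.] [ 23  25 427] [402.8 290.5  79. ]
amber [319. 185.] [ 31  27 302] [402.8 298.7  79. ]
```

View pics/w2.png

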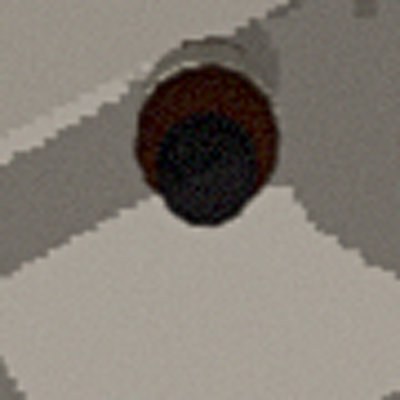

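The cap top is at about y≈287. I descend now.

>>> step_arm(
  targets=[
    [[0,5,-15,0,0,0],[0,5,-40,0,0,0],[0,5,-70,0,0,0],[0,5,-100,0,0,0],[0,5,-122,0,0,0],[0,5,-133,0,0,0],[0,5,-133,0,0,0]],
  ],
)

```text
time: 2.1
tool_pos: [399.9, 286.9, 39.6]
tcp_rot: [-179.7, 0.1, 90.1]
ft_force: [0.3, -0.7, 1.1]
finger_gap: 64.1
grip_force: 0.0
```

>>> step_arm(
  targets=[
    [[0,0,0,0,0,0],[0,0,0,0,0,0],[0,0,0,0,0,0],[0,0,0,0,0,0],[0,0,0,0,0,0],[0,0,0,0,0,0]],
  ],
  fingers=1,
  newtons=30,
)

```text
time: 2.6
tool_pos: [403.8, 288.2, 44.5]
tcp_rot: [179.8, -0.1, 90.0]
ft_force: [-2.1, 0.3, 7.7]
finger_gap: 31.2
grip_force: 29.5
```

>>> step_arm(
  targets=[
    [[0,0,8,0,0,0],[0,0,30,0,0,0],[0,0,60,0,0,0],[0,0,90,0,0,0],[10,-10,108,0,0,0],[22,-35,110,0,0,0],[36,-65,110,0,0,0],[50,-95,110,0,0,0],[64,-125,110,0,0,0],[78,-155,110,0,0,0],[92,-185,110,0,0,0],[106,-215,110,0,0,0]],
  ],
)

```text
time: 3.6
tool_pos: [509.1, 70.6, 153.5]
tcp_rot: [179.9, -0.0, 90.0]
ft_force: [0.9, -0.2, -1.1]
finger_gap: 31.1
grip_force: 29.8
```

>>> step_arm(
  targets=[
    [[14,-30,0,0,0,0],[28,-60,0,0,0,0],[42,-90,0,0,0,0],[56,-120,0,0,0,0],[70,-150,0,0,0,0],[82,-175,0,0,0,0],[90,-195,0,0,0,0],[95,-208,0,0,0,0],[97,-213,0,0,0,0],[97,-213,0,0,0,0],[97,-213,0,0,0,0]],
  ],
)

```text
time: 4.52
tool_pos: [605.1, -140.0, 152.4]
tcp_rot: [-180.0, -0.0, 90.0]
ft_force: [-0.2, 0.1, -0.7]
finger_gap: 31.1
grip_force: 29.8
```

Run:
```python
from h import *
st=r.sense(); print({k:np.round(st[k],1) for k in("time","tool_pos","tcp_rot","finger_gap","ft_force","grip_force")})
w=vision.snapshot("wrist"); cv2.imwrite("pics/w3.png",w["img"])
for c in ((604.9,-140.9,26),(609.8,-45,26)): print(proj(w,c))
```

```text
{'time': np.float64(4.5), 'tool_pos': array([ 605.1, -140. ,  152.4]), 'tcp_rot': array([-180.,   -0.,   90.]), 'finger_gap': np.float64(31.1), 'ft_force': array([-0.2,  0.1, -0.7]), 'grip_force': np.float64(29.8)}
(np.float64(318.1578090416183), np.float64(194.47185200294098))
(np.float64(323.43065983525827), np.float64(90.9023919727884))
```

View pics/w3.png

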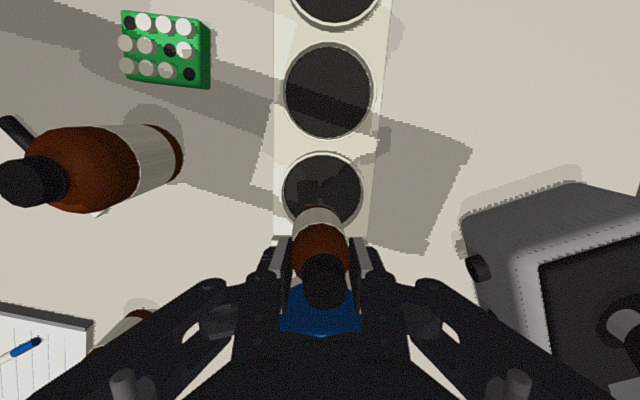

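The wrist view shows cup_1's rim centred near (322,190) and cup_2's near (328,91), so the rack sits about 3 mm further in x than estimated. The 30 ml bottle hangs upright over cup_1.

>>> step_arm(
  targets=[
    [[2,0,-15,0,0,0],[2,0,-40,0,0,0],[2,0,-65,0,0,0],[2,0,-82,0,0,0],[2,0,-90,0,0,0],[2,0,-94,0,0,0],[2,0,-95,0,0,0],[2,0,-96,0,0,0],[2,0,-96,0,0,0]],
  ],
)

```text
time: 5.32
tool_pos: [608.4, -140.8, 57.8]
tcp_rot: [179.9, 0.0, 90.0]
ft_force: [0.1, -0.6, -0.5]
finger_gap: 31.1
grip_force: 29.8
```

>>> step_arm(
  targets=[
    [[0,0,-0.5,0,0,0],[0,0,-1,0,0,0],[0,0,-1,0,0,0]],
  ],
)

```text
time: 5.57
tool_pos: [607.8, -141.0, 55.9]
tcp_rot: [179.9, 0.0, 90.0]
ft_force: [-0.6, 0.4, -0.8]
finger_gap: 31.2
grip_force: 29.8
```

>>> step_arm(
  targets=[
    [[0,0,-0.7,0,0,0],[0,0,-1.4,0,0,0],[0,0,-1.4,0,0,0]],
  ],
)

```text
time: 5.82
tool_pos: [607.9, -141.2, 55.5]
tcp_rot: [179.9, 0.0, 90.0]
ft_force: [-4.6, 0.3, 8.2]
finger_gap: 31.2
grip_force: 30.9
```

>>> step_arm(
  targets=[
    [[0,0,-0.7,0,0,0],[0,0,-1.4,0,0,0],[0,0,-1.4,0,0,0]],
  ],
)

```text
time: 6.07
tool_pos: [608.1, -141.5, 55.4]
tcp_rot: [179.9, 0.1, 90.0]
ft_force: [-9.1, 1.0, 18.9]
finger_gap: 30.6
grip_force: 31.9
```

>>> step_arm(
  targets=[
    [[0,0,0.7,0,0,0],[0,0,1.4,0,0,0],[0,0,1.4,0,0,0]],
  ],
)

```text
time: 6.32
tool_pos: [608.0, -141.2, 55.5]
tcp_rot: [179.9, 0.0, 90.0]
ft_force: [-3.4, 0.3, 9.6]
finger_gap: 31.2
grip_force: 30.9
```

>>> step_arm(
  targets=[
    [[0,0,0,0,0,0],[0,0,0,0,0,0],[0,0,0,0,0,0],[0,0,0,0,0,0],[0,0,0,0,0,0]],
  ],
  fingers=-0.3,
)

```text
time: 6.73
tool_pos: [607.2, -140.7, 53.6]
tcp_rot: [-180.0, -0.0, 90.0]
ft_force: [0.9, -0.4, -0.1]
finger_gap: 55.8
grip_force: 0.0
```

>>> step_arm(
  targets=[
    [[0,0,20,0,0,0],[0,0,55,0,0,0],[0,0,95,0,0,0],[-10,20,125,0,0,0],[-29,54,136,0,0,0],[-48,88,136,0,0,0],[-67,122,136,0,0,0],[-86,156,136,0,0,0],[-105,190,136,0,0,0],[-124,224,136,0,0,0],[-142,256,136,0,0,0],[-156,282,136,0,0,0]],
  ],
)

```text
time: 7.73
tool_pos: [449.8, 143.2, 189.9]
tcp_rot: [-180.0, -0.0, 90.0]
ft_force: [0.9, 0.2, -1.1]
finger_gap: 55.3
grip_force: 0.0
```

>>> step_arm(
  targets=[
    [[-9,13,0,0,0,0],[-13,18,0,0,0,0],[-13,18,0,0,0,0],[-13,18,0,0,0,0],[-13,18,0,0,0,0]],
  ],
  fingers=-0.6,
)

```text
time: 8.15
tool_pos: [439.0, 158.3, 189.9]
tcp_rot: [180.0, 0.0, 89.9]
ft_force: [0.5, 0.5, 0.7]
finger_gap: 68.3
grip_force: 0.0
```

Run:
```python
from h import *
bottle(94,[438,158,94],half=40)
```

```text
{'time': np.float64(8.2), 'tool_pos': array([439. , 158.3, 189.9]), 'tcp_rot': array([180. ,   0. ,  89.9]), 'finger_gap': np.float64(68.3), 'ft_force': array([0.5, 0.5, 0.7])}
pred 316 202
cap [319.5 200. ] [ 24  27 507] [440.2 160.5  94. ]
amber [319.  189.5] [ 37  34 537] [439.8 170.1  94. ]
```

>>> step_arm(
  targets=[
    [[0,0,-15,0,0,0],[0.5,0,-45,0,0,0],[1,0,-75,0,0,0],[1,0,-105,0,0,0],[1,0,-127,0,0,0],[1,0,-136,0,0,0],[1,0,-137,0,0,0],[1,0,-137,0,0,0]],
  ],
)

```text
time: 8.87
tool_pos: [439.8, 158.7, 53.2]
tcp_rot: [-180.0, 0.0, 89.9]
ft_force: [-1.0, -1.2, 0.1]
finger_gap: 68.5
grip_force: 0.0
```

>>> step_arm(
  targets=[
    [[0,0,0,0,0,0],[0,0,0,0,0,0],[0,0,0,0,0,0],[0,0,0,0,0,0],[0,0,0,0,0,0],[0,0,0,0,0,0]],
  ],
  fingers=1,
  newtons=30,
)

```text
time: 9.37
tool_pos: [440.9, 159.7, 54.9]
tcp_rot: [179.8, -0.0, 90.0]
ft_force: [-1.1, -0.0, 5.4]
finger_gap: 37.3
grip_force: 29.4
```

>>> step_arm(
  targets=[
    [[0,0,8,0,0,0],[0,0,28,0,0,0],[4,-5,52,0,0,0],[20,-24,75,0,0,0],[42,-50,85,0,0,0],[66,-78,85,0,0,0],[90,-106,85,0,0,0],[114,-134,85,0,0,0],[138,-162,85,0,0,0],[157,-186,85,0,0,0],[168,-199,85,0,0,0],[172.5,-204,85,0,0,0]],
  ],
)

```text
time: 10.37
tool_pos: [613.4, -47.4, 138.8]
tcp_rot: [179.9, 0.0, 89.9]
ft_force: [-0.5, 1.1, -0.7]
finger_gap: 37.4
grip_force: 30.4
```

>>> step_arm(
  targets=[
    [[0,0,-5,0,0,0],[0,0,-25,0,0,0],[0,0,-48,0,0,0],[0,0,-60,0,0,0],[0,0,-66,0,0,0],[0,0,-69,0,0,0],[0,0,-70,0,0,0],[0,0,-70.5,0,0,0],[0,0,-71,0,0,0],[0,0,-71,0,0,0]],
  ],
)

```text
time: 11.2
tool_pos: [612.6, -44.8, 68.0]
tcp_rot: [179.9, 0.0, 90.0]
ft_force: [-0.2, 0.2, -1.4]
finger_gap: 37.4
grip_force: 30.5
```

>>> step_arm(
  targets=[
    [[0,0,-0.7,0,0,0],[0,0,-1.4,0,0,0],[0,0,-1.4,0,0,0]],
  ],
)

```text
time: 11.45
tool_pos: [612.3, -44.9, 66.1]
tcp_rot: [179.9, 0.0, 90.0]
ft_force: [-0.2, -0.1, 0.4]
finger_gap: 37.3
grip_force: 30.6
```

>>> step_arm(
  targets=[
    [[0,0,-0.6,0,0,0],[0,0,-0.8,0,0,0],[0,0,-0.8,0,0,0]],
  ],
)

```text
time: 11.7
tool_pos: [612.4, -45.0, 66.0]
tcp_rot: [179.9, 0.0, 90.0]
ft_force: [-2.7, -0.1, 8.1]
finger_gap: 37.1
grip_force: 31.3
```

>>> step_arm(
  targets=[
    [[0,0,0,0,0,0],[0,0,0,0,0,0],[0,0,0,0,0,0],[0,0,0,0,0,0],[0,0,0,0,0,0]],
  ],
  fingers=-0.4,
)

```text
time: 12.12
tool_pos: [611.7, -44.7, 64.4]
tcp_rot: [-180.0, -0.0, 90.0]
ft_force: [-0.1, -1.0, -1.0]
finger_gap: 59.6
grip_force: 0.0
```

>>> step_arm(
  targets=[
    [[0,0,20,0,0,0],[0,0,55,0,0,0],[0,0,95,0,0,0],[-8,-10,130,0,0,0],[-28,-33,150,0,0,0],[-52,-61,150,0,0,0],[-78,-91,150,0,0,0],[-104,-121,150,0,0,0],[-130,-152,150,0,0,0],[-156,-183,150,0,0,0],[-182,-213,150,0,0,0],[-206,-241,150,0,0,0]],
  ],
  fingers=-0.8,
)

```text
time: 13.12
tool_pos: [404.2, -287.1, 214.8]
tcp_rot: [180.0, 0.0, 90.0]
ft_force: [1.4, -0.3, -0.7]
finger_gap: 77.0
grip_force: 0.0
```

>>> step_arm(
  targets=[
    [[-15,-18,0,0,0,0],[-21.5,-25,0,0,0,0],[-21.5,-25,0,0,0,0],[-21.5,-25,0,0,0,0],[-21.5,-25,0,0,0,0]],
  ],
)

```text
time: 13.53
tool_pos: [385.2, -309.8, 214.7]
tcp_rot: [180.0, -0.0, 90.0]
ft_force: [0.1, 1.4, 0.5]
finger_gap: 77.0
grip_force: 0.0
```

Run:
```python
from h import *
bottle(112,[384.5,-311,112],half=48)
```

```text
{'time': np.float64(13.5), 'tool_pos': array([ 385.2, -309.8,  214.7]), 'tcp_rot': array([180.,  -0.,  90.]), 'finger_gap': np.float64(77.0), 'ft_force': array([0.1, 1.4, 0.5])}
pred 317 201
cap [318. 204.] [ 27  29 594] [ 385.1 -313.3  112. ]
amber [318.5 194.5] [ 44  44 813] [ 385.5 -304.3  112. ]
```

>>> step_arm(
  targets=[
    [[0.5,-2,-12,0,0,0],[0.5,-4,-40,0,0,0],[0.5,-4,-75,0,0,0],[0.5,-4,-110,0,0,0],[0.5,-4,-134,0,0,0],[0.5,-4,-144,0,0,0],[0.5,-4,-146,0,0,0],[0.5,-4,-146,0,0,0]],
  ],
)

```text
time: 14.25
tool_pos: [385.1, -314.2, 68.4]
tcp_rot: [-180.0, -0.0, 90.1]
ft_force: [0.1, -0.4, 0.5]
finger_gap: 76.8
grip_force: 0.0
```

>>> step_arm(
  targets=[
    [[0,0,0,0,0,0],[0,0,0,0,0,0],[0,0,0,0,0,0],[0,0,0,0,0,0],[0,0,0,0,0,0],[0,0,0,0,0,0]],
  ],
  fingers=1,
  newtons=40,
)

```text
time: 14.75
tool_pos: [386.1, -316.2, 71.1]
tcp_rot: [179.8, 0.2, 90.0]
ft_force: [-1.8, 0.1, 6.2]
finger_gap: 46.2
grip_force: 40.1
```

>>> step_arm(
  targets=[
    [[0,0,6,0,0,0],[0,0,22,0,0,0],[0,0,50,0,0,0],[0,0,82,0,0,0],[0,0,114,0,0,0],[6,10,138,0,0,0],[18,28,150,0,0,0],[34,53,150,0,0,0],[52,81,150,0,0,0],[70,109,150,0,0,0],[88,137,150,0,0,0],[106,165,150,0,0,0]],
  ],
)

```text
time: 15.75
tool_pos: [491.5, -148.4, 219.7]
tcp_rot: [179.9, 0.0, 90.0]
ft_force: [0.1, -0.3, -3.4]
finger_gap: 45.8
grip_force: 41.5
```

>>> step_arm(
  targets=[
    [[18,28,0,0,0,0],[36,56,0,0,0,0],[54,84,0,0,0,0],[72,112,0,0,0,0],[90,142,0,0,0,0],[106,168,0,0,0,0],[117,187,0,0,0,0],[124,196,0,0,0,0],[126,199,0,0,0,0],[126,199,-8,0,0,0],[126,199,-30,0,0,0],[126,199,-58,0,0,0]],
  ],
)

```text
time: 16.75
tool_pos: [618.3, 47.7, 162.7]
tcp_rot: [179.7, 0.0, 89.9]
ft_force: [0.8, -0.4, -3.0]
finger_gap: 45.7
grip_force: 41.6
```

>>> step_arm(
  targets=[
    [[0,0,-30,0,0,0],[0,0,-54,0,0,0],[0,0,-67,0,0,0],[0,0,-72,0,0,0],[0,0,-74,0,0,0],[0,0,-75,0,0,0],[0,0,-75.5,0,0,0],[0,0,-76,0,0,0],[0,0,-76,0,0,0]],
  ],
)

```text
time: 17.5
tool_pos: [617.9, 49.2, 86.2]
tcp_rot: [179.9, 0.0, 90.0]
ft_force: [-0.0, 0.2, -1.9]
finger_gap: 45.8
grip_force: 41.6
```

>>> step_arm(
  targets=[
    [[0,0,-1,0,0,0],[0,0,-2,0,0,0],[0,0,-2.7,0,0,0],[0,0,-3,0,0,0],[0,0,-3,0,0,0]],
  ],
)

```text
time: 17.92
tool_pos: [617.1, 49.3, 82.3]
tcp_rot: [180.0, -0.0, 90.0]
ft_force: [-2.2, -0.1, 3.0]
finger_gap: 45.9
grip_force: 42.1
```

>>> step_arm(
  targets=[
    [[0,0,-0.6,0,0,0],[0,0,-1.2,0,0,0],[0,0,-1.2,0,0,0]],
  ],
)

```text
time: 18.17
tool_pos: [617.3, 49.3, 82.2]
tcp_rot: [179.9, -0.0, 90.0]
ft_force: [-6.6, 0.2, 11.8]
finger_gap: 46.2
grip_force: 43.1
```

>>> step_arm(
  targets=[
    [[0,0,0.5,0,0,0],[0,0,0.5,0,0,0],[0,0,0.5,0,0,0],[0,0,0.5,0,0,0],[0,0,0.5,0,0,0]],
  ],
  fingers=-0.6,
)

```text
time: 18.58
tool_pos: [616.8, 49.2, 80.7]
tcp_rot: [-180.0, 0.0, 90.0]
ft_force: [-0.0, -1.6, 0.4]
finger_gap: 68.2
grip_force: 0.0
```

>>> step_arm(
  targets=[
    [[0,0,15,0,0,0],[0,0,45,0,0,0],[0,0,80,0,0,0],[0,0,115,0,0,0],[-5,-4,145,0,0,0],[-24,-19,160,0,0,0],[-52,-42,160,0,0,0],[-82,-67,160,0,0,0],[-112,-91,160,0,0,0],[-142,-116,160,0,0,0],[-166,-135,160,0,0,0],[-180,-147,160,0,0,0]],
  ],
)

```text
time: 19.58
tool_pos: [434.7, -99.2, 240.9]
tcp_rot: [-180.0, 0.0, 89.9]
ft_force: [0.1, -0.4, 0.5]
finger_gap: 68.3
grip_force: 0.0
```

>>> step_arm(
  targets=[
    [[-4,-4,0,0,0,0],[-4,-4,0,0,0,0],[-4,-4,0,0,0,0],[-4,-4,0,0,0,0]],
  ],
  fingers=-1,
)

```text
time: 19.92
tool_pos: [433.6, -101.2, 241.0]
tcp_rot: [180.0, -0.0, 90.0]
ft_force: [1.2, -0.1, -0.2]
finger_gap: 85.5
grip_force: 0.0
```

Run:
```python
from h import *
bottle(137,[433,-102,137],"pics/w4.png",half=60)
```

```text
{'time': np.float64(19.9), 'tool_pos': array([ 433.6, -101.2,  241. ]), 'tcp_rot': array([180.,  -0.,  90.]), 'finger_gap': np.float64(85.5), 'ft_force': array([ 1.2, -0.1, -0.2])}
pred 317 200
cap [318.5 200.5] [ 32  34 784] [ 433.9 -101.8  137. ]
amber [319. 191.] [  57   59 1617] [434.4 -92.8 137. ]
```

View pics/w4.png

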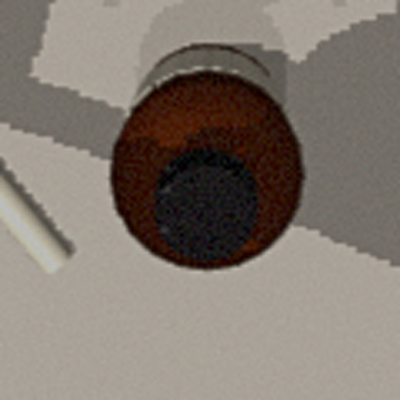

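The cap disc is centred on the bottle's axis, nearly straight under the gripper, with clearance on both sides. I descend.

>>> step_arm(
  targets=[
    [[1,-1,-12,0,0,0],[1,-2,-36,0,0,0],[1,-2,-62,0,0,0],[1,-2,-88,0,0,0],[1,-2,-114,0,0,0],[1,-2,-134,0,0,0],[1,-2,-144,0,0,0],[1,-2,-147,0,0,0],[1,-2,-147,0,0,0]],
  ],
)

```text
time: 20.72
tool_pos: [433.5, -103.3, 93.1]
tcp_rot: [-179.9, -0.0, 90.0]
ft_force: [0.3, 0.4, 0.4]
finger_gap: 85.2
grip_force: 0.0
```

>>> step_arm(
  targets=[
    [[0,0,0,0,0,0],[0,0,0,0,0,0],[0,0,0,0,0,0],[0,0,0,0,0,0],[0,0,0,0,0,0],[0,0,0,0,0,0]],
  ],
  fingers=1,
  newtons=60,
)

```text
time: 21.22
tool_pos: [435.3, -104.9, 99.8]
tcp_rot: [179.9, 0.1, 90.0]
ft_force: [-19.6, 4.1, 41.0]
finger_gap: 47.3
grip_force: 70.5
```

The gap reads 47 mm with 41 N of upward force, so the pads must have slid onto the shoulder or off-centre. I look before acting.

Run:
```python
from h import *
st=r.sense(); print({k:np.round(st[k],1) for k in("time","tool_pos","tcp_rot","finger_gap","ft_force","grip_force")})
w=vision.snapshot("wrist"); s=vision.snapshot("side")
a=cv2.resize(w["img"][120:400,160:480],(456,400)); b=cv2.resize(s["img"][150:280,260:370],(338,400),interpolation=cv2.INTER_CUBIC)
cv2.imwrite("pics/w5.png",cv2.convertScaleAbs(np.hstack([a,b]),alpha=1.5))
```

```text
{'time': np.float64(21.2), 'tool_pos': array([ 435.3, -104.9,   99.8]), 'tcp_rot': array([1.799e+02, 1.000e-01, 9.000e+01]), 'finger_gap': np.float64(47.3), 'ft_force': array([-19.6,   4.1,  41. ]), 'grip_force': np.float64(70.5)}
```

View pics/w5.png

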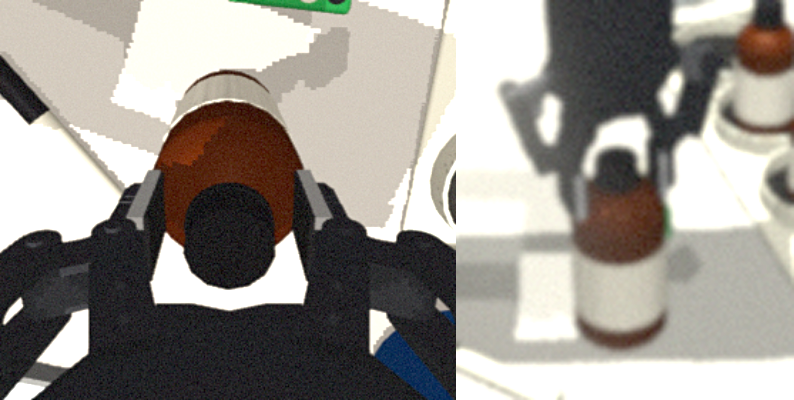

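The pads ride on the sloping shoulder; the bottle is still upright and the body clears the cap by about 2 cm. I open and re-grip 8 mm lower.

>>> step_arm(
  targets=[
    [[0,0,3,0,0,0],[0,0,4,0,0,0],[0,0,4,0,0,0],[0,0,4,0,0,0],[0,0,4,0,0,0],[0,0,4,0,0,0],[0,0,4,0,0,0]],
  ],
  fingers=-1,
)

```text
time: 21.9
tool_pos: [433.7, -103.7, 97.7]
tcp_rot: [-180.0, -0.0, 90.0]
ft_force: [-0.5, 0.2, 0.3]
finger_gap: 85.3
grip_force: 0.0
```

Run:
```python
from h import *
s=vision.snapshot("side"); w=vision.snapshot("wrist")
a=cv2.resize(w["img"][120:400,160:480],(456,400)); b=cv2.resize(s["img"][150:280,260:370],(338,400),interpolation=cv2.INTER_CUBIC)
cv2.imwrite("pics/w6.png",cv2.convertScaleAbs(np.hstack([a,b]),alpha=1.5))
bottle(137,[434,-104,137],half=50)
```

```text
{'time': np.float64(22.0), 'tool_pos': array([ 433.7, -103.7,   97.7]), 'tcp_rot': array([-180.,   -0.,   90.]), 'finger_gap': np.float64(85.5), 'ft_force': array([ 0.5, -0.2, -1.3])}
pred 316 295
cap [323. 290.] [  65   75 3853] [ 436.7 -101.1  137. ]
cap [315.5 338.5] [ 100   12 1018] [ 433.4 -125.9  137. ]
amber [316.5 270.5] [  98   52 2265] [434.  -91.9 137. ]
```

View pics/w6.png

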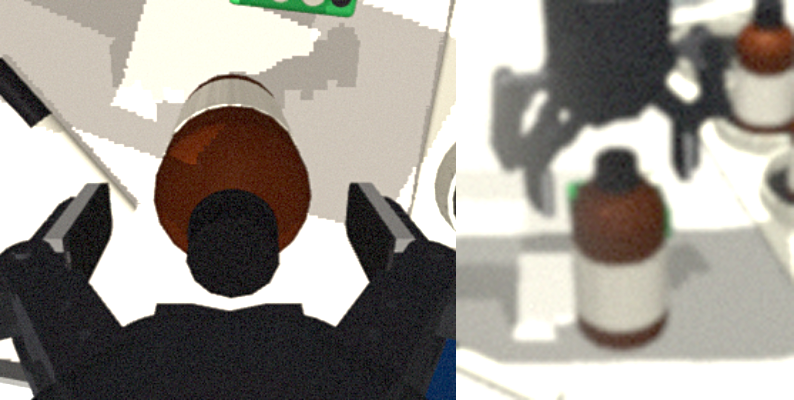

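The bottle is upright and centred between the open pads. I check the pad-tip height in the side view by calibration.

Run:
```python
from h import *
s=vision.snapshot("side")
k=338/110
f=lambda P:[((u-260)*k+456,(v-150)*400/130) for u,v in [proj(s,P)]][0]
for z in (150,137,120,99,88,75,0): print(z,np.round(f([434,-104,z])), "L",np.round(f([434-43,-104,z])),"R",np.round(f([434+43,-104,z])))
```

```text
150 [612. 140.] L [546. 157.] R [677. 124.]
137 [613. 157.] L [547. 174.] R [677. 141.]
120 [614. 179.] L [549. 196.] R [677. 163.]
99 [615. 205.] L [551. 222.] R [677. 189.]
88 [615. 218.] L [552. 235.] R [677. 202.]
75 [616. 234.] L [553. 251.] R [678. 217.]
0 [620. 319.] L [560. 336.] R [678. 302.]
```

Pad tips appear near z≈107 with the TCP at 98, higher than the nominal geometry, so I go lower in small steps while watching the force.

>>> step_arm(
  targets=[
    [[0,0,-2,0,0,0],[0,0,-5,0,0,0],[0,0,-8,0,0,0],[0,0,-10,0,0,0],[0,0,-10,0,0,0]],
  ],
)

```text
time: 22.52
tool_pos: [433.4, -103.6, 87.2]
tcp_rot: [-179.9, -0.0, 90.0]
ft_force: [-0.1, 0.4, 0.4]
finger_gap: 85.2
grip_force: 0.0
```

Run:
```python
from h import *
s=vision.snapshot("side"); w=vision.snapshot("wrist")
a=cv2.resize(w["img"][200:400,220:420],(400,400)); b=cv2.resize(s["img"][140:260,260:380],(400,400),interpolation=cv2.INTER_CUBIC)
cv2.imwrite("pics/w7.png",np.hstack([a,b]))
k=400/120
for n,P in (("cap",[434,-104,137]),("bodyfront_spec",[434,-146,139]),("bodymid_spec",[434,-104,139]),("tipL spec",[391,-104,79]),("tipR",[477,-104,79])):
    u,v=proj(s,P); print(n,np.round([(u-260)*k+400,(v-140)*k]))
```

```text
cap [570. 204.]
bodyfront_spec [597. 243.]
bodymid_spec [570. 201.]
tipL spec [505. 300.]
tipR [640. 264.]
```

View pics/w7.png

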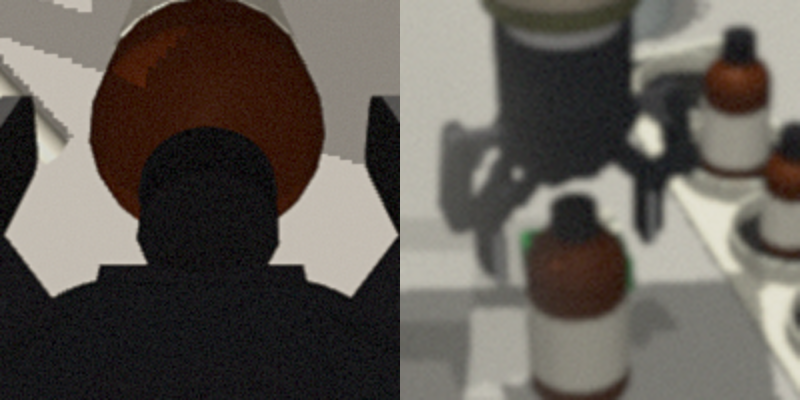

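Here the tips are at about z≈95 and the body still clears the cap by at least 15 mm. I go another 11 mm down, slowly.

>>> step_arm(
  targets=[
    [[0,0,-1.5,0,0,0],[0,0,-3,0,0,0],[0,0,-4.5,0,0,0],[0,0,-6,0,0,0],[0,0,-6,0,0,0]],
  ],
)

```text
time: 23.03
tool_pos: [433.7, -103.7, 81.6]
tcp_rot: [-180.0, -0.0, 90.0]
ft_force: [-1.2, 0.3, -0.3]
finger_gap: 85.2
grip_force: 0.0
```

>>> step_arm(
  targets=[
    [[0,0,-1.2,0,0,0],[0,0,-2.4,0,0,0],[0,0,-3.6,0,0,0],[0,0,-5,0,0,0],[0,0,-5,0,0,0]],
  ],
)

```text
time: 23.45
tool_pos: [433.7, -103.7, 76.7]
tcp_rot: [-180.0, -0.0, 90.0]
ft_force: [0.7, -0.0, -0.5]
finger_gap: 85.3
grip_force: 0.0
```

>>> step_arm(
  targets=[
    [[0,0,0,0,0,0],[0,0,0,0,0,0],[0,0,0,0,0,0],[0,0,0,0,0,0],[0,0,0,0,0,0]],
  ],
  fingers=1,
  newtons=40,
)

```text
time: 23.87
tool_pos: [434.2, -103.9, 77.4]
tcp_rot: [180.0, 0.0, 90.0]
ft_force: [1.6, 0.1, 3.4]
finger_gap: 61.1
grip_force: 43.7
```

A proper grip: gap 61 mm, low force. Now I lift and carry to cup_4.

>>> step_arm(
  targets=[
    [[0,0,0,0,0,0],[0,0,0,0,0,0],[0,0,6,0,0,0],[0,0,20,0,0,0],[0,0,42,0,0,0],[0,0,68,0,0,0],[0,0,94,0,0,0],[0,0,118,0,0,0],[0,0,136,0,0,0],[0,0,144,0,0,0],[5,7,146,0,0,0],[15,20,146,0,0,0]],
  ],
  newtons=60,
)

```text
time: 24.87
tool_pos: [448.5, -84.1, 222.4]
tcp_rot: [-180.0, 0.0, 89.9]
ft_force: [0.9, -1.2, -5.0]
finger_gap: 59.9
grip_force: 66.5
```

>>> step_arm(
  targets=[
    [[14,20,0,0,0,0],[31,42,0,0,0,0],[48,65,0,0,0,0],[66,88,0,0,0,0],[84,111,0,0,0,0],[102,135,0,0,0,0],[120,159,0,0,0,0],[138,183,0,0,0,0],[154,205,0,0,0,0],[166,221,0,0,0,0],[172,229,0,0,0,0],[173,230,0,0,0,0]],
  ],
)

```text
time: 25.87
tool_pos: [621.3, 148.2, 220.1]
tcp_rot: [-179.8, 0.0, 90.1]
ft_force: [-0.4, -0.2, -4.6]
finger_gap: 60.3
grip_force: 66.7
```

Run:
```python
from h import *
st=r.sense(); print({k:np.round(st[k],1) for k in("time","tool_pos","tcp_rot","finger_gap","ft_force","grip_force")})
s=vision.snapshot("side"); t=vision.snapshot("top")
a=cv2.resize(s["img"][60:260,240:440],(400,400)); b=cv2.resize(t["img"][110:210,240:340],(400,400))
cv2.imwrite("pics/w8.png",cv2.convertScaleAbs(np.hstack([a,b]),alpha=1.4))
```

```text
{'time': np.float64(25.9), 'tool_pos': array([621.3, 148.2, 220.1]), 'tcp_rot': array([-179.8,    0. ,   90.1]), 'finger_gap': np.float64(60.3), 'ft_force': array([-0.4, -0.2, -4.6]), 'grip_force': np.float64(66.7)}
```

View pics/w8.png

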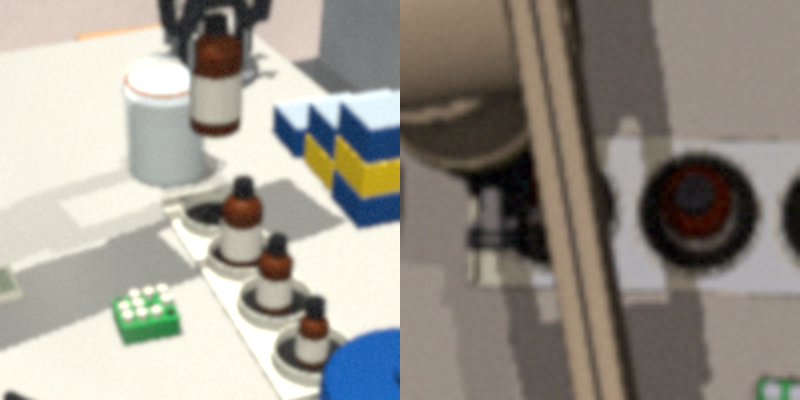

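The side view shows the three bottles upright in cups 1–3 and the 250 ml hanging upright over empty cup_4, with the green block in place. I lower it.

>>> step_arm(
  targets=[
    [[0,0,-6,0,0,0],[0,0,-22,0,0,0],[0,0,-46,0,0,0],[0,0,-70,0,0,0],[0,0,-92,0,0,0],[0,0,-110,0,0,0],[0,0,-121,0,0,0],[0,0,-126,0,0,0],[0,0,-129,0,0,0],[0,0,-130,0,0,0],[0,0,-130.5,0,0,0],[0,0,-130.5,0,0,0]],
  ],
)

```text
time: 26.97
tool_pos: [622.8, 146.3, 93.9]
tcp_rot: [179.9, -0.0, 90.0]
ft_force: [0.6, 0.6, -4.6]
finger_gap: 60.0
grip_force: 66.7
```

>>> step_arm(
  targets=[
    [[0,0,-0.6,0,0,0],[0,0,-1.2,0,0,0],[0,0,-1.8,0,0,0],[0,0,-2.4,0,0,0],[0,0,-2.4,0,0,0]],
  ],
)

```text
time: 27.38
tool_pos: [621.8, 146.3, 89.9]
tcp_rot: [-180.0, 0.0, 90.0]
ft_force: [-0.1, 0.5, -4.6]
finger_gap: 60.3
grip_force: 66.7
```

>>> step_arm(
  targets=[
    [[0,0,-0.5,0,0,0],[0,0,-1,0,0,0],[0,0,-1.5,0,0,0],[0,0,-1.5,0,0,0]],
  ],
)

```text
time: 27.72
tool_pos: [621.9, 146.2, 88.7]
tcp_rot: [180.0, -0.0, 90.0]
ft_force: [0.1, 0.2, -3.3]
finger_gap: 60.5
grip_force: 67.0
```

>>> step_arm(
  targets=[
    [[0,0,-0.5,0,0,0],[0,0,-1,0,0,0],[0,0,-1,0,0,0]],
  ],
)

```text
time: 27.97
tool_pos: [622.0, 146.3, 88.6]
tcp_rot: [180.0, -0.0, 90.0]
ft_force: [-4.1, -1.1, 5.0]
finger_gap: 60.5
grip_force: 67.9
```

Seated. I release it fully and rise well clear.

>>> step_arm(
  targets=[
    [[0,0,0,0,0,0],[0,0,0,0,0,0],[0,0,0,0,0,0],[0,0,0,0,0,0],[0,0,0,0,0,0]],
  ],
  fingers=-1,
)

```text
time: 28.38
tool_pos: [622.1, 146.2, 87.7]
tcp_rot: [180.0, -0.0, 90.0]
ft_force: [0.0, -1.3, 0.3]
finger_gap: 85.7
grip_force: 0.0
```

>>> step_arm(
  targets=[
    [[0,0,8,0,0,0],[0,0,28,0,0,0],[0,0,58,0,0,0],[0,0,90,0,0,0],[0,0,122,0,0,0],[0,0,150,0,0,0],[-30,20,160,0,0,0],[-65,40,160,0,0,0],[-100,60,160,0,0,0],[-130,80,160,0,0,0],[-150,95,160,0,0,0],[-150,95,160,0,0,0]],
  ],
)

```text
time: 29.38
tool_pos: [468.7, 244.0, 248.7]
tcp_rot: [180.0, -0.1, 90.2]
ft_force: [-0.3, -0.2, 0.6]
finger_gap: 85.2
grip_force: 0.0
```

Run:
```python
from h import *
s=vision.snapshot("side"); t=vision.snapshot("top")
a=cv2.resize(s["img"][110:310,240:440],(400,400)); b=cv2.resize(t["img"][90:290,240:440],(400,400))
cv2.imwrite("pics/w9.png",cv2.convertScaleAbs(np.hstack([a,b]),alpha=1.4))
g=t["img"].astype(int); m=(g[...,1]>g[...,0]+20)&(g[...,1]>g[...,2]+20)
print([(c,onplane(t,*c,37).round(1)) for c,st in blobs(m)])
```

```text
[(array([338.33333333, 217.40740741]), array([467.3, -11.7,  37. ]))]
```

View pics/w9.png

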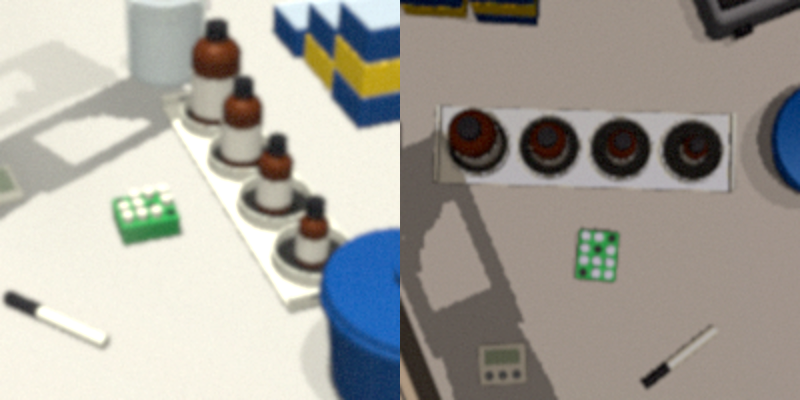

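All four bottles stand upright in their cups in order of size, and the green block has not moved (467,-12).

```bash
python3 -c "
from bench import r
print(r.hand_in())"
```

```text
the job is handed in; nothing more can be done
None
```

The four bottles stand upright in the rack in order of size, with the smallest next to the ice bucket. The tube block was not moved, and I handed the job in at about 29.5 s. The first grip on the 250 ml bottle slid onto its shoulder and pressed down with about 41 N until I opened and re-gripped lower.

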